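Sanitise the toothbrush mug, then turn it to the front and hold it there

TASK

Take the UV sanitising wand from its rest, hold its lamp level and facing down over the mouth of the handled mug on the carousel, 3 to 10 cm above the rim, steady for two seconds, and lay the wand back in both saddles of its rest, head the same way as before. Then grip one of the carousel's upright posts and turn the plate gently until the handled mug stands squarely over the tongue of the stand, and finish still gripping the post so that the carousel is held still. Do not knock the carousel with the wand or disturb the soap case, jug and brush.

Things in the scene. Friction and masses are not known exactly. Their poses are not given: they have to be found in the camera images.
- stand: Fixed black stand of the carousel, a disc 170 mm across; origin on the shelf under the turning axis, z up. A flat tongue, 24 mm wide and 10 mm high, sticks out along the stand's own -x (roughly towards the robot) to 175 mm from the axis, 55 mm beyond the plate's edge: it marks the front.
- plate_top (a point): Centre of the top of the turning bamboo plate, 240 mm across, 23 mm above the shelf. Four vessels are fixed on it a quarter turn apart, centres 78 mm from the axis: the handled mug, a like mug with no handle opposite, a steel jar with a knobbed lid, a glass jar with a flat lid; none is taller than the mugs. Four upright posts stand midway between them.
- turntable (a joint): Angle of the plate, rad, anticlockwise from above; the handled mug is at the front (over the tongue) at 0 and also at 6.283. It starts between; stops at -0.5 and 6.8, so either way round to the front is free. Stiff bearing, about 0.06 N m at all angles: it stays where it is left.
- mug_rim (a point): Centre of the mouth of the handled mug, 108 mm above the shelf, 78 mm from the turning axis. White ceramic, 68 mm across, 85 mm tall, open at the top; the only vessel with a handle, which points outward and reaches 141 mm from the axis. The point turns with the plate.
- post0 (a point): Grip point of a round upright bamboo post, 16 mm in diameter, top 105 mm above the shelf; the point is on its axis, 15 mm below its top, 105 mm from the turning axis. Seen from above this post is an eighth of a turn anticlockwise from the mug. About 30 mm is free between a post and the vessels beside it.
- post1 (a point): The same on the next post, a quarter turn anticlockwise from post0.
- post2 (a point): The same on the next post, a half turn from post0.
- post3 (a point): The same on the last post, an eighth of a turn clockwise from the mug.
- wand_grip (a point): Centre of the grip of the loose white plastic wand (110 to 230 g), lying level in its rest; x runs along the wand to its head, z up. The bar is 24 mm wide and high, from 120 mm behind this point to 85 mm ahead; then comes a head 75 long, 44 wide, 18 mm high. The underside is 12 mm below this point.
- wand_lamp (a point): Centre of the lamp window on the underside of the wand's head, 122.5 mm ahead of wand_grip along x and 10 mm lower; it shines along the wand's -z (down as it lies).
- rest_mid (a point): Middle of the fixed grey rest, where wand_grip belongs (within 12 mm at the start), 42 mm above the shelf; x to the side where the head lies, z up. Two saddles, 24 mm long, 70 mm before and behind this point along x: floors 30 mm above the shelf, cheeks 14 mm higher and 48 mm apart. Between the saddles there is only a bar 6 mm high and 30 mm wide.
- soap_case: Bystander: closed steel soap case, 78 x 108 x 36 mm, loose; origin at the centre of its underside.
- jug: Bystander: empty green plastic jug, 108 mm across, 130 mm tall, with a side handle, loose; origin at the centre of its underside.
- brush: Bystander: bamboo scrubbing brush, 200 mm long, 42 mm wide, 34 mm high, lying bristles down along its own x, loose; origin under its middle.

How it is judged:
On the way, in this order (a step that is already met when the one before it is completed fails the run):
1. the wand's lamp is held level and facing down over the mug's mouth, within 20 mm sideways and 30 to 100 mm above the rim (5 mm of grace), still (under 30 mm/s), for 1.5 s (horizontal distance between wand_lamp and mug_rim below 0.02 m and z of wand_lamp in the frame of stand between 0.133 and 0.213 m and angle between wand_lamp's own z axis and vertical below 0.2 rad and linear speed of wand below 0.03 m/s and angular speed of wand below 0.3 rad/s), for 1.5 s.
2. the wand lies in its rest again, head the same way, let go (horizontal distance between wand_grip and rest_mid below 0.03 m and z of wand_grip in the frame of rest_mid between -0.006 and 0.006 m and angle between the x axis of wand_grip and the x axis of rest_mid, either way round below 0.25 rad and x of wand_lamp in the frame of rest_mid above 0.05 m and angle between wand_grip's own z axis and vertical below 0.1 rad and contact force between the fingers and wand below 0.1 N and linear speed of wand below 0.02 m/s), for 0.2 s.
3. the handled mug stands over the tongue, the plate is at rest and the gripper grips the carousel (x of mug_rim in the frame of stand below -0.05 m and y of mug_rim in the frame of stand between -0.009 and 0.009 m and velocity of joint turntable between -0.05 and 0.05 rad/s and contact force between the fingers and turntable above 3 N), for 0.2 s.
At the end, for the whole second after the job is handed in: The mug's centre is over the tongue's middle line within 9 mm on the front side, the plate is still, the fingers hold the carousel with more than 3 N, and the wand lies at rest in both saddles (within 30 mm of its place, head the same way), not touched by the fingers (all of step 2 and all of step 3); the arm keeps its last pose, push and grip.
It fails at once if the wand knocks the carousel (over 2 N) (contact force between wand and turntable above 2 N).
It fails at once if the plate is flung round (over 2.5 rad/s) (velocity of joint turntable above 2.5 rad/s or velocity of joint turntable below -2.5 rad/s).
It fails at once if the soap case, jug or brush is shifted by more than 30 mm (distance of any of soap_case, jug, brush from where it was at the start of the episode above 0.03 m).
It also fails if it takes over 61 s, if anything falls off the work surface, if the arm or the gripper's body presses on something with over 40 N, if the wrist force passes 120 N, or if a joint passes its speed limit or range.

ROBOT

A 6-joint arm with a two-finger parallel gripper is mounted at the origin on the work surface. World frame = base frame: x ahead of the robot, y to its left, z up, the work surface at z = 0. Lengths are in m, angles in rad, forces in N, time in s.
With the tool pointing down it reaches from about 0.25 to 0.775 m from the base axis. Payload 4 kg.
Tool frame: the origin (TCP) lies on the centre line of the jaws, within the pads' length; the fingertips stand 8 mm ahead of it and the grasp point (between the pads) lies 11 mm behind it; z points along the fingers, y is the direction in which the jaws open and shut (so a half turn about z gives the same grasp; the last joint's range is limited). The gripper opens to 94 mm and grips with 3 to 60 N. Pads are 16 mm wide; open, the fingers measure 119 mm over their backs; the gripper's body (75 mm by 177 mm) begins 78 mm behind the grasp point.
Start: joints at [-1.427, 0.087, 1.371, -0, 1.684, -0.103], TCP at [0.134, -0.533, 0.214] pointing down, gripper open.
Joint ranges: [-3.1, 3.1], [-0.76, 2.03], [0.27, 2.55], [-1.08, 4.22], [0.17, 2.65], [-2.57, 2.57]. Speed limits (rad/s): [2.79, 2.79, 3.14, 3.14, 3.14, 3.14].

INTERFACE

Orientations are given as [roll, pitch, yaw] about the fixed x, y, z axes, in that order (R = Rz(yaw) Ry(pitch) Rx(roll)).
In Python, from bench import * gives the robot as it stands.
- The arm moves only by the tool step_arm, never from a script. Its argument "steps" is a list of rows, each an object of numbers: "jaw": the opening, from 0 (shut) to 1 (fully open); "tx", "ty", "tz": the shift along the tool's x, y, z in m; "ax", "ay", "az": the turn, a rotation vector about the tool's x, y, z in rad. In form: [{"jaw": .., "tx": .., "ty": .., "tz": .., "ax": .., "ay": .., "az": ..}, ...]. A call has 1 to 8 rows; each row is the pose to reach, as a shift and turn from the pose measured when the call began, along the tool's axes at that moment; what a row does not reach only later rows make up. A row lasts 1/10 s, in which the tool goes at most 50 mm and 8.59 degrees, less where a joint would pass 70% of its speed; a pose out of reach is approached as far as the arm can. A call with a gripper value outside its range is refused whole. The fingers move at their own pace and stop on an object; the grip force is fixed at half the most. Time passes only in rows, so rows that repeat a pose let the fingers close. It gives the time, the measured TCP pose, the force and the opening at its end, in the units of the state.
- get_obs(): the state, without advancing time (a new reading comes with each control period).
- snapshot(name): name is "scene" or "side" or "wrist"; returns (picture, depth): 420x560x3 uint8, red, green, blue; 420x560 float32, m along the optical axis (not along the pixel's ray), 0 where there is no reading.
- camera_model(name): a dict with "intrinsics" (3x3 intrinsics, pixels), "origin" and "orientation" of the camera in the world. Camera axes: x right, y down, z forward; pixel columns grow to the right and rows downward; lengths in m; the calibration is good to about 2 mm. A picture is of the moment at which its call begins: read the wrist's pose just before it. camera_model takes no time and is no camera call; for the wrist camera it gives the pose at the moment of the call.
- close_job(): hands the job in, once; it reports no verdict.
Trained networks look in the newest picture that a camera, given by its name, has taken for a name from the list of things; names that differ only in an ending like _2 or _b are one class to them, and where a whole thing is asked for, a point or a joint stands for the part that bears it (a point fixed in the world has none). Each returns a list of dicts, best first, with "confidence" (0 to 1); they miss things now and then, are a little off and sometimes report something else, mostly with a low value. They report only what shows in the picture. A call takes as long as a camera call.
- silhouettes(camera, query): "pixels" (420x560 bool, what is visible of it) and "rect" ([left, top, right, bottom] in pixels, round what is visible of it).
The state is a dict: "time": time; "joint_positions": joint angles; "qvel": joint speeds; "joint_torque": joint torques, N m; "tool_pos": TCP position; "ee_rot": TCP orientation; "wrist_force": force on the tool from outside, world axes, zero at the start; "wrist_torque": the same for the moment, N m; "width": finger opening in m.
Only numpy, scipy, OpenCV 4.12 (cv2) and the standard library are available. Lean on these libraries where they do the work, as an engineer would, in place of code of your own. Each camera call takes 0.05 s, during which the arm holds its last target. There are 200 camera calls.

## Working session

There is one attempt and no reset: what is moved stays moved. The work goes in short steps, Python scripts to look and compute and a tool call to move; the robot and the scene stay as the last step left them, time stands still between calls to the robot, and variables do not carry over. Pictures are saved under pics/ and viewed, about 8 in all and at most 12, crops included, and the job is handed in when it is done.

Besides the shell and the picture viewer there is one more tool, called after "Emit:" as name(argument=value, ...), one argument or row to a line, values as JSON. step_arm: Moves the arm, as the interface text tells. Its arguments: {"type":"object","properties":{"steps":{"type":"array"}},"required":["steps"]}

```bash
mkdir -p pics; ls
python3 - <<'E'
from bench import *
import cv2, numpy as np
o=get_obs();print(o)
a=[]
for n in("scene","side"):
    p,d=snapshot(n);np.savez(n+".npz",p=p,d=d);cv2.imwrite(f"pics/{n}0.png",p[:,:,::-1]);c=camera_model(n);print(n,c)
E
```

```text
pics
{'time': 0.0, 'joint_positions': array([-1.42709433e+00,  8.79378190e-02,  1.37223064e+00, -2.12347909e-05,
        1.68357543e+00, -1.03093110e-01]), 'qvel': array([ 0.0001761 , -0.0005373 ,  0.00050947, -0.00161404, -0.00053458,
        0.00127653]), 'joint_torque': array([ 1.43688696e-03, -3.40181029e+01, -3.02425218e+01,  7.20451679e-02,
        3.31787718e-02, -1.76135422e-04]), 'tool_pos': array([ 0.13428094, -0.53282023,  0.21232552]), 'ee_rot': array([-3.13945067e+00, -2.00391866e-04,  2.46792525e-01]), 'wrist_force': array([-0.4463977 , -0.13532691, -0.21996379]), 'wrist_torque': array([0.00777829, 0.00304133, 0.00738297]), 'width': 0.09383092816134031}
scene {'intrinsics': array([[391.32832361,   0.        , 276.83143411],
       [  0.        , 391.32832361, 219.13594971],
       [  0.        ,   0.        ,   1.        ]]), 'origin': array([1.06613804, 0.39795192, 0.9788619 ]), 'orientation': array([-2.54569666e+00, -1.21357411e-03,  2.26692066e+00])}
side {'intrinsics': array([[489.78676737,   0.        , 281.05389283],
       [  0.        , 489.78676737, 204.42571713],
       [  0.        ,   0.        ,   1.        ]]), 'origin': array([0.17564591, 0.8951356 , 1.16913035]), 'orientation': array([-2.41907598,  0.01427261, -2.69061397])}
```

View pics/scene0.png

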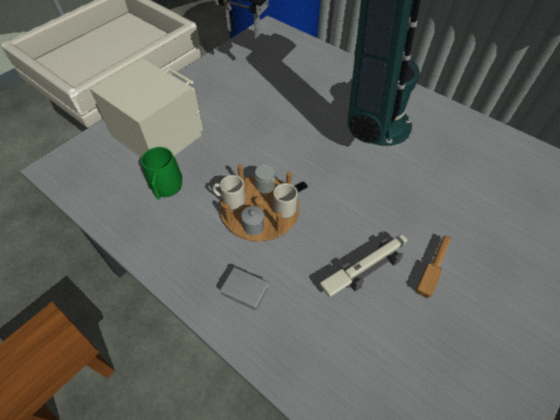

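View pics/side0.png

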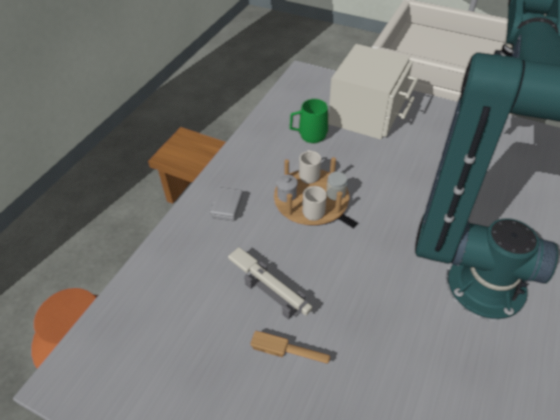

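The scene picture shows the carousel at about (258,207), with the handled mug at (232,190) and its handle to the left. The wand runs from its head at (335,283) to its tail at (403,240). The soap case is at (245,287), the jug at (160,175), the brush at (437,265) and the tongue tip at (303,186). The side picture agrees with this.

```bash
cat > h.py <<'E'
from bench import *
import cv2, numpy as np
from scipy.spatial.transform import Rotation as R
def cloud(d,c):
    K=c["intrinsics"];v,u=np.indices(d.shape)
    P=np.stack([(u-K[0,2])/K[0,0]*d,(v-K[1,2])/K[1,1]*d,d],-1)
    return P@R.from_euler("xyz",c["orientation"]).as_matrix().T+c["origin"]
def circ(q):  # least squares circle
    A=np.c_[2*q,np.ones(len(q))];s=np.linalg.lstsq(A,(q**2).sum(1),rcond=None)[0]
    return s[:2],np.sqrt(s[2]+s[:2]@s[:2])
E
python3 - <<'E'
from h import *
for n in("scene","side"):
    p,d=snapshot(n);W=cloud(d,camera_model(n));np.save(n+"W.npy",W)
    for q in("wand_grip","rest_mid","mug_rim","plate_top","stand","post0","soap_case","jug","brush"):
        for r in silhouettes(n,q)[:4]:
            m=r["pixels"]&(d>0);P=W[m]
            if len(P)<5: print(n,q,"few");continue
            print(n,q,round(r["confidence"],2),np.round(r["rect"]),m.sum(),"med",np.median(P,0).round(3),"lo",np.percentile(P,3,0).round(3),"hi",np.percentile(P,97,0).round(3))
            if q=="wand_grip":
                T=P[P[:,2]>.045][:,:2];rc=cv2.minAreaRect(T.astype(np.float32));print("  rect",rc, cv2.boxPoints(rc).round(3).tolist())
            if q in("plate_top","mug_rim","stand"):
                # plate top surface
                T=P[abs(P[:,2]-.023)<.006][:,:2]
                if len(T)>30: h=cv2.minEnclosingCircle(T.astype(np.float32));print("  plate circ",h)
                T=P[abs(P[:,2]-.108)<.006][:,:2]
                if len(T)>10: print("  rim pts",len(T),T.mean(0).round(3))
E
```

```text
scene wand_grip 0.89 [319. 237. 404. 297.] 1188 med [0.574 0.259 0.052] lo [0.419 0.216 0.037] hi [0.668 0.307 0.057]
  rect ((0.5380541682243347, 0.26330307126045227), (0.044900353997945786, 0.27595198154449463), 74.29214477539062) [[0.39899998903274536, 0.27900001406669617], [0.6650000214576721, 0.20399999618530273], [0.6769999861717224, 0.24799999594688416], [0.41100001335144043, 0.32199999690055847]]
scene wand_grip 0.32 [215. 165. 298. 242.] 4568 med [ 0.58  -0.08   0.053] lo [ 0.486 -0.186  0.021] hi [0.673 0.018 0.108]
  rect ((0.5776897668838501, -0.09161795675754547), (0.20720741152763367, 0.22748444974422455), 52.64299774169922) [[0.42399999499320984, -0.10499999672174454], [0.6050000190734863, -0.24300000071525574], [0.7310000061988831, -0.07800000160932541], [0.550000011920929, 0.05999999865889549]]
scene wand_grip 0.27 [413. 238. 449. 298.] 876 med [0.44  0.413 0.034] lo [0.319 0.393 0.001] hi [0.503 0.44  0.038]
  rect ((0.0, 0.0), (0.0, 0.0), 0.0) [[0.0, 0.0], [0.0, 0.0], [0.0, 0.0], [0.0, 0.0]]
scene rest_mid 0.6 [341. 239. 400. 295.] 582 med [0.51  0.283 0.023] lo [0
[... 2647 characters left out ...]
de post0 0.93 [273. 155. 348. 227.] 4060 med [ 0.557 -0.056  0.054] lo [ 0.456 -0.187  0.016] hi [0.658 0.021 0.106]
side post0 0.16 [230. 246. 312. 314.] 1134 med [0.538 0.269 0.051] lo [0.405 0.221 0.036] hi [0.658 0.312 0.057]
side soap_case 0.94 [211. 188. 243. 222.] 824 med [0.781 0.071 0.034] lo [0.743 0.009 0.005] hi [0.826 0.116 0.04 ]
side jug 0.73 [289.  99. 329. 145.] 1242 med [ 0.68  -0.341  0.084] lo [ 0.631 -0.425  0.006] hi [ 0.743 -0.323  0.129]
side brush 0.82 [249. 333. 330. 363.] 1042 med [0.427 0.416 0.032] lo [0.313 0.396 0.005] hi [0.492 0.442 0.037]
side brush 0.29 [291.  98. 328. 145.] 1293 med [ 0.679 -0.342  0.084] lo [ 0.63  -0.426  0.003] hi [ 0.744 -0.323  0.129]
```

Run:
```python
from h import *
C=np.array([.564,-.087])
for n in("scene","side"):
    W=np.load(n+"W.npy");p=np.load(n+".npz")["p"]
    r=np.linalg.norm(W[...,:2]-C,axis=-1);z=W[...,2]
    m=((abs(z-.107)<.007)&(r<.16)).astype(np.uint8)
    k,l,st,ce=cv2.connectedComponentsWithStats(m,connectivity=8)
    for i in range(1,k):
        if st[i,4]<25: continue
        Q=W[l==i];c,R_=circ(Q[:,:2]);print(n,"rim?",st[i],Q.mean(0).round(3),c.round(3),R_.round(3))
        c,R_=circ(Q[Q[:,2]>.104][:,:2]);print("   top",c.round(3),R_.round(3), "mean rgb",p[l==i].mean(0).round())
    Q=W[(abs(z-.023)<.004)&(r<.14)][:,:2];print("plate",cv2.minEnclosingCircle(Q.astype(np.float32)))
    t=(p.max(-1)<60)&(r>.118)&(r<.19)&(abs(z-.01)<.012)&(W[...,0]<.55);Q=W[t];print("tongue",t.sum(),Q.mean(0).round(3), Q.min(0).round(3),Q.max(0).round(3),cv2.minAreaRect(Q[:,:2].astype(np.float32)))
    d=Q.mean(0)[:2]-C;print("ang",np.arctan2(d[1],d[0]))
W=np.load("scene.npz");
for n,(u,v) in(("scene",(258,203)),("side",(313,193))):
    p=np.load(n+".npz")["p"];cv2.imwrite(f"pics/{n}c.png",cv2.resize(p[v-55:v+55,u-65:u+65,::-1],None,fx=5,fy=5,interpolation=cv2.INTER_CUBIC))
```

```text
scene rim? [220 176  24  20 156] [ 0.604 -0.157  0.107] [ 0.604 -0.156] 0.032
   top [ 0.605 -0.156] 0.032 mean rgb [152. 150. 136.]
scene rim? [273 184  24  21 158] [ 0.531 -0.02   0.107] [ 0.53  -0.019] 0.032
   top [ 0.53  -0.019] 0.032 mean rgb [148. 145. 130.]
scene rim? [223 204   6   5  25] [ 0.668 -0.117  0.105] [ 0.668 -0.118] 0.006
   top [ 0.667 -0.117] 0.005 mean rgb [132.  98.  59.]
scene rim? [276 212   6   7  28] [0.597 0.013 0.105] [0.596 0.013] 0.006
   top [0.596 0.012] 0.006 mean rgb [130.  98.  61.]
plate ((0.5667230486869812, -0.0873781070113182), 0.1204698458313942)
tongue 155 [ 0.447 -0.14   0.006] [ 0.39  -0.274 -0.002] [ 0.549 -0.032  0.016] ((0.45581263303756714, -0.16331613063812256), (0.0712880939245224, 0.2801767885684967), 26.239131927490234)
ang -2.7136002211509864
side rim? [300 151  21  17 107] [ 0.599 -0.155  0.105] [ 0.599 -0.155] 0.032
   top [ 0.599 -0.155] 0.032 mean rgb [160. 157. 150.]
side rim? [304 186  23  20 137] [ 0.525 -0.018  0.105] [ 0.525 -0.018] 0.032
   top [ 0.525 -0.018] 0.032 mean rgb [159. 153. 145.]
plate ((0.5615308880805969, -0.0857483446598053), 0.12161611020565033)
tongue 102 [ 0.423 -0.046  0.009] [ 0.396 -0.063  0.003] [ 0.45  -0.03   0.016] ((0.42125481367111206, -0.046080224215984344), (0.023741938173770905, 0.05544902756810188), 73.86498260498047)
ang 2.857058213530198
```

View pics/scenec.png

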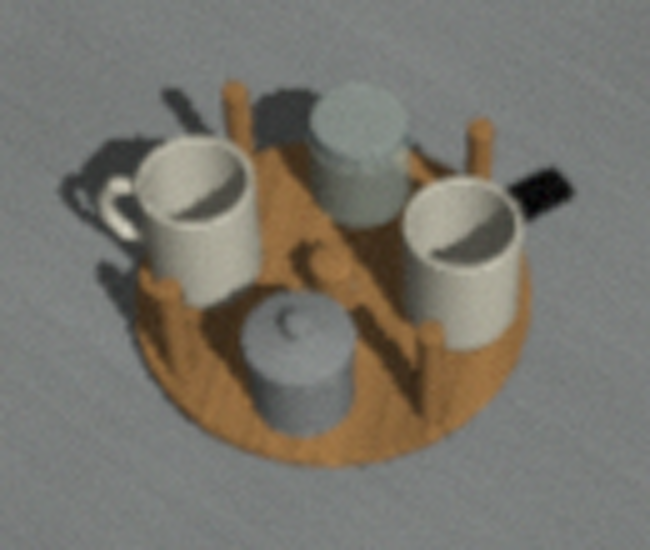

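The crop shows the handled mug at top left, with the tongue at top right behind the plain mug. I take the carousel centre as (0.565,-0.087), the tongue at about 164° and the handled mug at about -62°. That means turning the plate about 134° clockwise, using post0. I go above the wand first.

```bash
cat >> h.py <<'E'
def go(xyz,yaw,o=None):
    o=o or get_obs();R0=R.from_euler("xyz",o["ee_rot"]);T=R.from_euler("xyz",[np.pi,0,np.radians(yaw)])
    print("t",np.round(o["time"],2),"txyz",R0.inv().apply(np.array(xyz)-o["tool_pos"]).round(4),"a",(R0.inv()*T).as_rotvec().round(4))
E
python3 -c "
from h import *
go([.515,.27,.2],164.4)"
```

```text
t 1.1 txyz [ 0.5654 -0.686   0.0134] a [ 0.0000e+00  1.0000e-04 -2.6225e+00]
```

Emit:
step_arm(
  steps=[
    {"jaw": 1,"tx": 0.565,"ty": -0.686,"tz": 0.01,"az": -2.62},
    {"jaw": 1,"tx": 0.565,"ty": -0.686,"tz": 0.01,"az": -2.62},
    {"jaw": 1,"tx": 0.565,"ty": -0.686,"tz": 0.01,"az": -2.62},
    {"jaw": 1,"tx": 0.565,"ty": -0.686,"tz": 0.01,"az": -2.62},
    {"jaw": 1,"tx": 0.565,"ty": -0.686,"tz": 0.01,"az": -2.62},
    {"jaw": 1,"tx": 0.565,"ty": -0.686,"tz": 0.01,"az": -2.62},
    {"jaw": 1,"tx": 0.565,"ty": -0.686,"tz": 0.01,"az": -2.62},
    {"jaw": 1,"tx": 0.565,"ty": -0.686,"tz": 0.01,"az": -2.62},
  ],
)

```text
invalid input
```

```bash
python3 -c "
from h import *
print(get_obs()['tool_pos'],get_obs()['ee_rot'])
go([.515,.27,.2],164.4)"
```

```text
[ 0.13436669 -0.53334461  0.21348968] [ 3.14152926e+00 -5.94508559e-06  2.46791576e-01]
t 1.1 txyz [ 0.5654 -0.686   0.0134] a [ 0.0000e+00  1.0000e-04 -2.6225e+00]
```

Emit:
step_arm(
  steps=[
    {"jaw": 1,"tx": 0.565,"ty": -0.686,"tz": 0.01,"ax": 0,"ay": 0,"az": -2.62},
    {"jaw": 1,"tx": 0.565,"ty": -0.686,"tz": 0.01,"ax": 0,"ay": 0,"az": -2.62},
    {"jaw": 1,"tx": 0.565,"ty": -0.686,"tz": 0.01,"ax": 0,"ay": 0,"az": -2.62},
    {"jaw": 1,"tx": 0.565,"ty": -0.686,"tz": 0.01,"ax": 0,"ay": 0,"az": -2.62},
    {"jaw": 1,"tx": 0.565,"ty": -0.686,"tz": 0.01,"ax": 0,"ay": 0,"az": -2.62},
    {"jaw": 1,"tx": 0.565,"ty": -0.686,"tz": 0.01,"ax": 0,"ay": 0,"az": -2.62},
    {"jaw": 1,"tx": 0.565,"ty": -0.686,"tz": 0.01,"ax": 0,"ay": 0,"az": -2.62},
    {"jaw": 1,"tx": 0.565,"ty": -0.686,"tz": 0.01,"ax": 0,"ay": 0,"az": -2.62},
  ],
)

```text
time: 1.9
tool_pos: [0.3059, -0.1701, 0.2093]
ee_rot: [3.14, 0.001, 1.452]
wrist_force: [1.4, -1.0, 0.4]
width: 0.0941
```

```bash
python3 -c "
from h import *
print(get_obs()['tool_pos'],get_obs()['ee_rot'])
go([.515,.27,.2],164.4)"
```

```text
[ 0.305886   -0.17006499  0.20930111] [3.14000445e+00 8.46065965e-04 1.45206855e+00]
t 1.9 txyz [0.4617 0.1555 0.0092] a [ 7.0000e-04  1.8000e-03 -1.4173e+00]
```

Emit:
step_arm(
  steps=[
    {"jaw": 1,"tx": 0.462,"ty": 0.155,"tz": 0.01,"ax": 0,"ay": 0,"az": -1.417},
    {"jaw": 1,"tx": 0.462,"ty": 0.155,"tz": 0.01,"ax": 0,"ay": 0,"az": -1.417},
    {"jaw": 1,"tx": 0.462,"ty": 0.155,"tz": 0.01,"ax": 0,"ay": 0,"az": -1.417},
    {"jaw": 1,"tx": 0.462,"ty": 0.155,"tz": 0.01,"ax": 0,"ay": 0,"az": -1.417},
    {"jaw": 1,"tx": 0.462,"ty": 0.155,"tz": 0.01,"ax": 0,"ay": 0,"az": -1.417},
    {"jaw": 1,"tx": 0.462,"ty": 0.155,"tz": 0.01,"ax": 0,"ay": 0,"az": -1.417},
    {"jaw": 1,"tx": 0.462,"ty": 0.155,"tz": 0.01,"ax": 0,"ay": 0,"az": -1.417},
    {"jaw": 1,"tx": 0.462,"ty": 0.155,"tz": 0.01,"ax": 0,"ay": 0,"az": -1.417},
  ],
)

```text
time: 2.7
tool_pos: [0.4769, 0.192, 0.2011]
ee_rot: [-3.142, 0.002, 2.654]
wrist_force: [0.8, -0.7, 0.2]
width: 0.094
```

```bash
python3 -c "
from h import *
print(get_obs()['tool_pos'],get_obs()['ee_rot'])
go([.515,.27,.2],164.4)"
```

```text
[0.47692082 0.19197997 0.20108341] [-3.14153432e+00  2.26303925e-03  2.65375850e+00]
t 2.7 txyz [0.0029 0.0868 0.0011] a [-0.0003  0.0022 -0.2156]
```

Emit:
step_arm(
  steps=[
    {"jaw": 1,"tx": 0.003,"ty": 0.087,"tz": 0.001,"ax": 0,"ay": 0.002,"az": -0.216},
    {"jaw": 1,"tx": 0.003,"ty": 0.087,"tz": 0.001,"ax": 0,"ay": 0.002,"az": -0.216},
    {"jaw": 1,"tx": 0.003,"ty": 0.087,"tz": 0.001,"ax": 0,"ay": 0.002,"az": -0.216},
    {"jaw": 1,"tx": 0.003,"ty": 0.087,"tz": 0.001,"ax": 0,"ay": 0.002,"az": -0.216},
  ],
)

```text
time: 3.1
tool_pos: [0.5148, 0.2705, 0.1993]
ee_rot: [-3.14, -0.001, 2.87]
wrist_force: [0.7, -0.2, 0.7]
width: 0.0941
```

Run:
```python
from h import *
o=get_obs();print(o["tool_pos"],o["ee_rot"])
c=camera_model("wrist");p,d=snapshot("wrist");cv2.imwrite("pics/w0.png",p[:,:,::-1]);W=cloud(d,c);print(c["origin"],c["orientation"])
for r in silhouettes("wrist","wand_grip")[:2]:
    m=r["pixels"]&(d>0)&(W[...,2]>.047)&(W[...,2]<.065);Q=W[m]
    rc=cv2.minAreaRect(Q[:,:2].astype(np.float32));print(r["confidence"],r["rect"],np.median(Q,0),rc,cv2.boxPoints(rc).round(3).tolist())
```

```text
[0.51483065 0.27048725 0.19929214] [-3.13967002e+00 -9.13745172e-04  2.87028455e+00]
[0.44141393 0.29175017 0.37026206] [2.87643280e+00 2.09668251e-03 1.30029311e+00]
0.93 [261.6, 80.5, 295.9, 317.5] [0.52428158 0.27020871 0.0530652 ] ((0.5286645293235779, 0.26915085315704346), (0.04302645102143288, 0.26647502183914185), 73.6861572265625) [[0.39500001072883606, 0.28600001335144043], [0.6499999761581421, 0.210999995470047], [0.6629999876022339, 0.25200000405311584], [0.40700000524520874, 0.3269999921321869]]
```

View pics/w0.png

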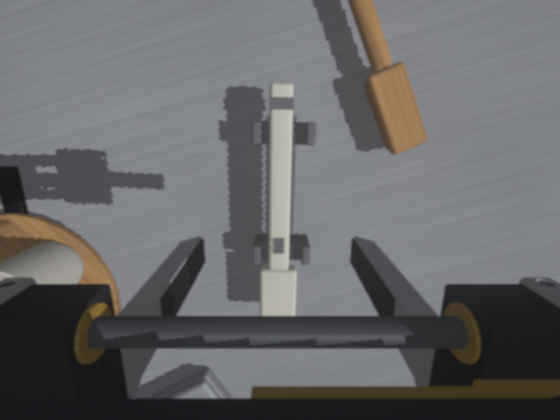

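The wrist view shows the wand bar along column 281. Its tail is at row 84, the saddles are at rows 133 and 247, and the head begins at row 270 under the gripper bar. I'll work out the grip and rest positions from these.

Run:
```python
from h import *
c=camera_model("wrist")
p,d=snapshot("wrist");W=cloud(d,c);K=c["intrinsics"];M=R.from_euler("xyz",c["orientation"]).as_matrix()
def ray(u,v,z):
    r=M@np.array([(u-K[0,2])/K[0,0],(v-K[1,2])/K[1,1],1]);return c["origin"]+r*(z-c["origin"][2])/r[2]
a,b=ray(282,84,.054),ray(279,270,.054)
print("tail",a,"headstart",b,np.linalg.norm(a-b),np.degrees(np.arctan2(*(b-a)[1::-1])))
u=(b-a)/np.linalg.norm(b-a);print("grip",a+.12*u,b-.085*u)
for q in [(284.5,133),(282,247)]: print("saddle",ray(*q,.038))
z=W[...,2];m=(z>.048)&(z<.06);m[:,:240]=0;m[:,320:]=0;m[300:]=0
Q=W[m];
bar=[np.r_[W[r][m[r]].mean(0)] for r in range(95,265)];bar=np.array(bar);vx,vy,x0,y0=cv2.fitLine(bar[:,:2].astype(np.float32),cv2.DIST_L2,0,.01,.01).ravel();print("line",np.degrees(np.arctan2(vy,vx)),x0,y0)
m=(z>.036)&(z<.0475);m[:,:245]=0;m[:,325:]=0;m[300:]=0
v,uu=np.nonzero(m)
for s in(v<180),(v>=180)&(v<266): Q=W[v[s],uu[s]];print(s.sum(),cv2.minAreaRect(Q[:,:2].astype(np.float32)),Q.mean(0))
```

```text
tail [0.40352486 0.30561861 0.054     ] headstart [0.59635789 0.24900988 0.054     ] 0.2009704559309288 -16.360312445151433
grip [0.51866598 0.27181738 0.054     ] [0.5147996  0.27295241 0.054     ]
saddle [0.44972259 0.29595268 0.038     ]
saddle [0.57613489 0.25841757 0.038     ]
line -16.237118 0.4969525 0.2784056
448 ((0.4493338167667389, 0.2963085174560547), (0.0678447037935257, 0.02284339815378189), 73.37212371826172) [0.44909626 0.29586906 0.04317835]
368 ((0.5856007933616638, 0.25634628534317017), (0.06769329309463501, 0.028354540467262268), 73.51432800292969) [0.58241195 0.25585521 0.04261519]
```

```bash
python3 -c "
from h import *
go([.517,.2725,.032],163.7)"
```

```text
t 3.25 txyz [-0.001   0.004   0.1686] a [-0.0004  0.0008  0.0109]
```

Emit:
step_arm(
  steps=[
    {"jaw": 1,"tx": -0.001,"ty": 0.004,"tz": 0.045,"ax": 0,"ay": 0.001,"az": 0.011},
    {"jaw": 1,"tx": -0.001,"ty": 0.004,"tz": 0.09,"ax": 0,"ay": 0.001,"az": 0.011},
    {"jaw": 1,"tx": -0.001,"ty": 0.004,"tz": 0.13,"ax": 0,"ay": 0.001,"az": 0.011},
    {"jaw": 1,"tx": -0.001,"ty": 0.004,"tz": 0.155,"ax": 0,"ay": 0.001,"az": 0.011},
    {"jaw": 1,"tx": -0.001,"ty": 0.004,"tz": 0.168,"ax": 0,"ay": 0.001,"az": 0.011},
    {"jaw": 1,"tx": -0.001,"ty": 0.004,"tz": 0.168,"ax": 0,"ay": 0.001,"az": 0.011},
    {"jaw": 0,"tx": -0.001,"ty": 0.004,"tz": 0.168,"ax": 0,"ay": 0.001,"az": 0.011},
    {"jaw": 0,"tx": -0.001,"ty": 0.004,"tz": 0.168,"ax": 0,"ay": 0.001,"az": 0.011},
  ],
)

```text
time: 4.05
tool_pos: [0.5186, 0.2729, 0.0353]
ee_rot: [3.139, 0.003, 2.857]
wrist_force: [0.3, 0.4, 0.3]
width: 0.0811
```

Emit:
step_arm(
  steps=[
    {"jaw": 0,"tx": 0,"ty": 0,"tz": 0,"ax": 0,"ay": 0,"az": 0},
    {"jaw": 0,"tx": 0,"ty": 0,"tz": 0,"ax": 0,"ay": 0,"az": 0},
    {"jaw": 0,"tx": 0,"ty": 0,"tz": 0,"ax": 0,"ay": 0,"az": 0},
    {"jaw": 0,"tx": 0,"ty": 0,"tz": 0,"ax": 0,"ay": 0,"az": 0},
  ],
)

```text
time: 4.45
tool_pos: [0.5187, 0.273, 0.0356]
ee_rot: [3.139, 0.004, 2.857]
wrist_force: [-0.3, 0.4, -0.2]
width: 0.0494
```

Emit:
step_arm(
  steps=[
    {"jaw": 0,"tx": 0,"ty": 0,"tz": 0.004,"ax": 0,"ay": 0,"az": 0},
    {"jaw": 0,"tx": 0,"ty": 0,"tz": 0.004,"ax": 0,"ay": 0,"az": 0},
    {"jaw": 0,"tx": 0,"ty": 0,"tz": 0.004,"ax": 0,"ay": 0,"az": 0},
    {"jaw": 0,"tx": 0,"ty": 0,"tz": 0.004,"ax": 0,"ay": 0,"az": 0},
    {"jaw": 0,"tx": 0,"ty": 0,"tz": 0.004,"ax": 0,"ay": 0,"az": 0},
    {"jaw": 0,"tx": 0,"ty": 0,"tz": 0.004,"ax": 0,"ay": 0,"az": 0},
  ],
)

```text
time: 5.05
tool_pos: [0.5185, 0.273, 0.0312]
ee_rot: [3.139, 0.003, 2.857]
wrist_force: [-0.0, -0.2, -1.9]
width: 0.0239
```

```bash
python3 -c "
from h import *
o=get_obs();print(o['tool_pos'],o['ee_rot'],o['width'],o['wrist_force'])
go([.517,.2725,.171],163.7)"
```

```text
[0.5185112  0.27299323 0.03121495] [3.13909602 0.00323528 2.85663531] 0.023874455363310308 [-0.02689983 -0.22492917 -1.85645154]
t 5.05 txyz [ 0.0009 -0.0005 -0.1398] a [ 0.0025  0.0032 -0.0005]
```

Emit:
step_arm(
  steps=[
    {"jaw": 0,"tx": 0,"ty": 0,"tz": -0.015,"ax": 0,"ay": 0,"az": 0},
    {"jaw": 0,"tx": 0,"ty": 0,"tz": -0.035,"ax": 0,"ay": 0,"az": 0},
    {"jaw": 0,"tx": 0,"ty": 0,"tz": -0.06,"ax": 0,"ay": 0,"az": 0},
    {"jaw": 0,"tx": 0,"ty": 0,"tz": -0.09,"ax": 0,"ay": 0,"az": 0},
    {"jaw": 0,"tx": 0,"ty": 0,"tz": -0.115,"ax": 0,"ay": 0,"az": 0},
    {"jaw": 0,"tx": 0,"ty": 0,"tz": -0.135,"ax": 0,"ay": 0,"az": 0},
    {"jaw": 0,"tx": 0,"ty": 0,"tz": -0.145,"ax": 0,"ay": 0,"az": 0},
    {"jaw": 0,"tx": 0,"ty": 0,"tz": -0.145,"ax": 0,"ay": 0,"az": 0},
  ],
)

```text
time: 5.85
tool_pos: [0.519, 0.2731, 0.1789]
ee_rot: [3.136, 0.007, 2.857]
wrist_force: [-0.8, 0.4, -1.3]
width: 0.0237
```

Run:
```python
from h import *
o=get_obs();print(o['tool_pos'],o['ee_rot'],o['width'],o['wrist_force'],o['wrist_torque'])
a=np.radians(-16.3);g=np.array([.602,-.156])-.1225*np.array([np.cos(a),np.sin(a)]);off=np.array([.5185,.273])-np.array([.517,.2723])
print(g+off);go([*(g+off),.175],163.7)
p,d=snapshot("scene");cv2.imwrite("pics/s1.png",cv2.resize(p[120:320,200:450,::-1],None,fx=3,fy=3));W=cloud(d,camera_model("scene"))
for r in silhouettes("scene","wand_grip")[:1]:
    m=r["pixels"]&(d>0);Q=W[m];Q=Q[Q[:,2]>.12]
    print(r["confidence"],len(Q),cv2.minAreaRect(Q[:,:2].astype(np.float32)))
    t=Q[:,0]*np.cos(a)+Q[:,1]*np.sin(a)
    for lo in np.arange(t.min(),t.max(),.03): s=(t>=lo)&(t<lo+.03);print(round(lo,3),np.percentile(Q[s,2],80).round(4))
```

```text
[0.51895111 0.27314451 0.17892966] [3.13623111 0.00682891 2.85661553] 0.023724608354478486 [-0.79894308  0.43988323 -1.34460188] [ 0.05107956 -0.07642731  0.01776522]
[ 0.48592385 -0.12091833]
t 5.85 txyz [-0.0791 -0.3875  0.0024] a [ 0.0054  0.0068 -0.0005]
0.78 1079 ((0.5387269258499146, 0.26732519268989563), (0.04373546317219734, 0.2781243324279785), 73.44473266601562)
0.303 0.2031
0.333 0.1996
0.363 0.1868
0.393 0.2044
0.423 0.2035
0.453 0.2047
0.483 0.2031
0.513 0.2002
0.543 0.2003
0.573 0.1994
```

View pics/s1.png

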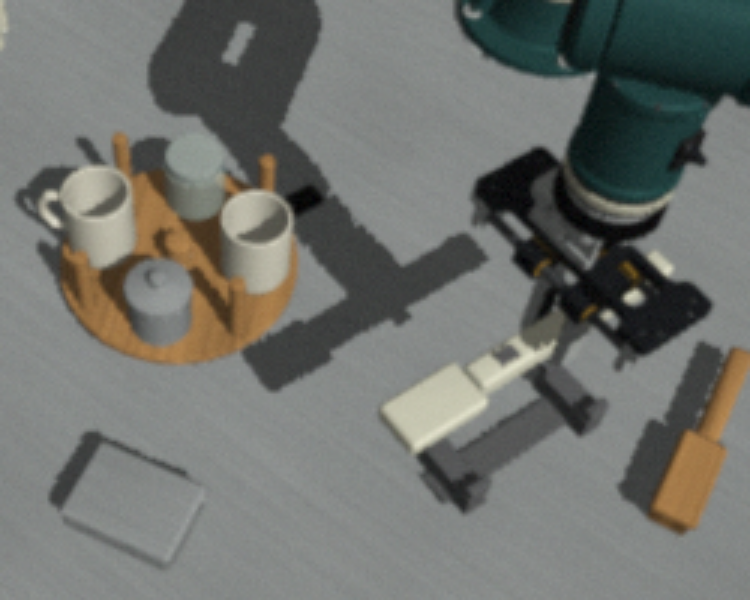

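The picture shows the wand held level, its head at about (435,408) of the crop and clear of the rest. I carry it over the mug.

Emit:
step_arm(
  steps=[
    {"jaw": 0,"tx": -0.003,"ty": -0.015,"tz": 0,"ax": 0,"ay": 0,"az": 0},
    {"jaw": 0,"tx": -0.009,"ty": -0.045,"tz": 0,"ax": 0,"ay": 0,"az": 0},
    {"jaw": 0,"tx": -0.018,"ty": -0.085,"tz": 0,"ax": 0,"ay": 0,"az": 0},
    {"jaw": 0,"tx": -0.027,"ty": -0.13,"tz": 0,"ax": 0,"ay": 0,"az": 0},
    {"jaw": 0,"tx": -0.036,"ty": -0.175,"tz": 0,"ax": 0,"ay": 0,"az": 0},
    {"jaw": 0,"tx": -0.045,"ty": -0.22,"tz": 0,"ax": 0,"ay": 0,"az": 0},
    {"jaw": 0,"tx": -0.054,"ty": -0.265,"tz": 0,"ax": 0,"ay": 0,"az": 0},
    {"jaw": 0,"tx": -0.062,"ty": -0.305,"tz": 0,"ax": 0,"ay": 0,"az": 0},
  ],
)

```text
time: 6.75
tool_pos: [0.4894, -0.0403, 0.1737]
ee_rot: [3.141, -0.0, 2.855]
wrist_force: [1.0, 0.8, -0.8]
width: 0.0239
```

Run:
```python
from h import *
print(get_obs()["tool_pos"]);go([.486,-.121,.174],163.7)
```

```text
[ 0.48942239 -0.0402706   0.1736837 ]
t 6.75 txyz [-0.0195 -0.0784 -0.0004] a [ 0.0007 -0.0003 -0.0016]
```

Emit:
step_arm(
  steps=[
    {"jaw": 0,"tx": -0.008,"ty": -0.03,"tz": 0,"ax": 0,"ay": 0,"az": 0},
    {"jaw": 0,"tx": -0.014,"ty": -0.056,"tz": 0,"ax": 0,"ay": 0,"az": 0},
    {"jaw": 0,"tx": -0.018,"ty": -0.072,"tz": 0,"ax": 0,"ay": 0,"az": 0},
    {"jaw": 0,"tx": -0.0195,"ty": -0.0785,"tz": 0,"ax": 0,"ay": 0,"az": 0},
    {"jaw": 0,"tx": -0.0195,"ty": -0.0785,"tz": 0,"ax": 0,"ay": 0,"az": 0},
    {"jaw": 0,"tx": -0.0195,"ty": -0.0785,"tz": 0,"ax": 0,"ay": 0,"az": 0},
  ],
)

```text
time: 7.35
tool_pos: [0.4855, -0.1205, 0.173]
ee_rot: [3.14, -0.002, 2.856]
wrist_force: [0.6, 0.4, -1.7]
width: 0.024
```

```bash
python3 - <<'E'
from h import *
o=get_obs();print(o["tool_pos"],o["ee_rot"]);go([.486,-.121,.174],163.7)
for n in("scene","side"):
    p,d=snapshot(n);W=cloud(d,camera_model(n));np.savez(n+"1.npz",p=p,W=W)
    for r in silhouettes(n,"wand_grip")[:2]:
        m=r["pixels"]&(d>0);Q=W[m];Q=Q[(Q[:,2]>.17)&(Q[:,2]<.22)]
        # head: last 75mm along the wand
        if len(Q)<50: continue
        a=np.radians(-16.3);u=np.array([np.cos(a),np.sin(a)]);t=Q[:,:2]@u;H=Q[t>t.max()-.07]
        rc=cv2.minAreaRect(H[:,:2].astype(np.float32));print(n,r["confidence"],len(Q),rc,np.median(H[:,2]),"lamp~",cv2.minAreaRect(Q[:,:2].astype(np.float32)))
    cv2.imwrite(f"pics/{n}2.png",cv2.resize(p[120:270,170:370,::-1] if n=="scene" else p[100:250,230:430,::-1],None,fx=3,fy=3))
E
python3 -c "
import cv2,numpy as np
cv2.imwrite('pics/both2.png',cv2.resize(np.hstack([cv2.imread('pics/scene2.png'),cv2.imread('pics/side2.png')]),(800,300)))"
```

```text
[ 0.48552919 -0.1205391   0.17303984] [ 3.14032692e+00 -1.55449030e-03  2.85567708e+00]
t 7.35 txyz [-0.0006 -0.0003 -0.001 ] a [ 0.0013 -0.0016 -0.0014]
scene 0.84 788 ((0.60518479347229, -0.15576708316802979), (0.04562271013855934, 0.06993374973535538), 73.6196060180664) 0.1919452291482151 lamp~ ((0.505904495716095, -0.1265842169523239), (0.04562271013855934, 0.27689480781555176), 73.6196060180664)
side 0.6 640 ((0.6013078689575195, -0.15212075412273407), (0.04375716671347618, 0.0685761421918869), 75.6153335571289) 0.1895853405171537 lamp~ ((0.5001343488693237, -0.11889401823282242), (0.04392433911561966, 0.27950814366340637), 71.93639373779297)
```

View pics/both2.png

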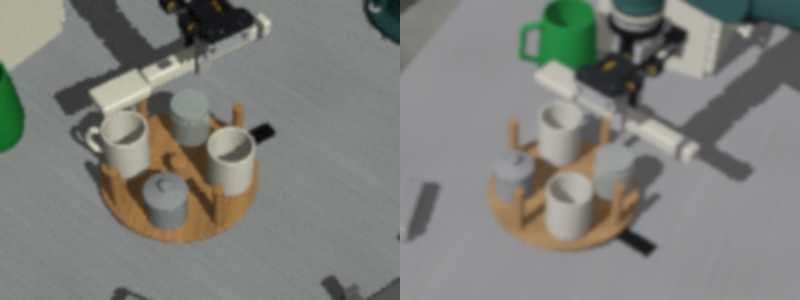

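Both views show the head (about (120,92) of the left half) over the handled mug, with the measured head centre within 4 mm of the rim centre and about 65 mm up. I hold it steady.

Emit:
step_arm(
  steps=[
    {"jaw": 0,"tx": 0,"ty": 0,"tz": 0,"ax": 0,"ay": 0,"az": 0},
    {"jaw": 0,"tx": 0,"ty": 0,"tz": 0,"ax": 0,"ay": 0,"az": 0},
    {"jaw": 0,"tx": 0,"ty": 0,"tz": 0,"ax": 0,"ay": 0,"az": 0},
    {"jaw": 0,"tx": 0,"ty": 0,"tz": 0,"ax": 0,"ay": 0,"az": 0},
    {"jaw": 0,"tx": 0,"ty": 0,"tz": 0,"ax": 0,"ay": 0,"az": 0},
    {"jaw": 0,"tx": 0,"ty": 0,"tz": 0,"ax": 0,"ay": 0,"az": 0},
    {"jaw": 0,"tx": 0,"ty": 0,"tz": 0,"ax": 0,"ay": 0,"az": 0},
    {"jaw": 0,"tx": 0,"ty": 0,"tz": 0,"ax": 0,"ay": 0,"az": 0},
  ],
)

```text
time: 8.35
tool_pos: [0.486, -0.1202, 0.1736]
ee_rot: [3.141, -0.0, 2.857]
wrist_force: [0.5, 0.0, -1.4]
width: 0.0238
```

Emit:
step_arm(
  steps=[
    {"jaw": 0,"tx": 0,"ty": 0,"tz": 0,"ax": 0,"ay": 0,"az": 0},
    {"jaw": 0,"tx": 0,"ty": 0,"tz": 0,"ax": 0,"ay": 0,"az": 0},
    {"jaw": 0,"tx": 0,"ty": 0,"tz": 0,"ax": 0,"ay": 0,"az": 0},
    {"jaw": 0,"tx": 0,"ty": 0,"tz": 0,"ax": 0,"ay": 0,"az": 0},
    {"jaw": 0,"tx": 0,"ty": 0,"tz": 0,"ax": 0,"ay": 0,"az": 0},
    {"jaw": 0,"tx": 0,"ty": 0,"tz": 0,"ax": 0,"ay": 0,"az": 0},
    {"jaw": 0,"tx": 0,"ty": 0,"tz": 0,"ax": 0,"ay": 0,"az": 0},
    {"jaw": 0,"tx": 0,"ty": 0,"tz": 0,"ax": 0,"ay": 0,"az": 0},
  ],
)

```text
time: 9.15
tool_pos: [0.486, -0.1202, 0.1736]
ee_rot: [3.141, -0.0, 2.857]
wrist_force: [0.2, 0.8, -0.4]
width: 0.0235
```

Emit:
step_arm(
  steps=[
    {"jaw": 0,"tx": 0,"ty": 0,"tz": 0,"ax": 0,"ay": 0,"az": 0},
    {"jaw": 0,"tx": 0,"ty": 0,"tz": 0,"ax": 0,"ay": 0,"az": 0},
    {"jaw": 0,"tx": 0,"ty": 0,"tz": 0,"ax": 0,"ay": 0,"az": 0},
    {"jaw": 0,"tx": 0,"ty": 0,"tz": 0,"ax": 0,"ay": 0,"az": 0},
    {"jaw": 0,"tx": 0,"ty": 0,"tz": 0,"ax": 0,"ay": 0,"az": 0},
    {"jaw": 0,"tx": 0,"ty": 0,"tz": 0,"ax": 0,"ay": 0,"az": 0},
    {"jaw": 0,"tx": 0,"ty": 0,"tz": 0,"ax": 0,"ay": 0,"az": 0},
    {"jaw": 0,"tx": 0,"ty": 0,"tz": 0,"ax": 0,"ay": 0,"az": 0},
  ],
)

```text
time: 9.95
tool_pos: [0.486, -0.1203, 0.1736]
ee_rot: [3.141, -0.0, 2.857]
wrist_force: [-0.1, -0.5, -1.6]
width: 0.0237
```

Run:
```python
from h import *
o=get_obs();print(o["tool_pos"],o["ee_rot"]);go([.5185,.273,.175],163.67)
```

```text
[ 0.48602046 -0.12025765  0.17360166] [ 3.14071717e+00 -3.67397272e-04  2.85686261e+00]
t 9.95 txyz [ 0.0793  0.3865 -0.001 ] a [ 0.0009 -0.0004  0.0003]
```

Emit:
step_arm(
  steps=[
    {"jaw": 0,"tx": 0.003,"ty": 0.015,"tz": 0,"ax": 0,"ay": 0,"az": 0},
    {"jaw": 0,"tx": 0.009,"ty": 0.045,"tz": 0,"ax": 0,"ay": 0,"az": 0},
    {"jaw": 0,"tx": 0.018,"ty": 0.085,"tz": 0,"ax": 0,"ay": 0,"az": 0},
    {"jaw": 0,"tx": 0.027,"ty": 0.13,"tz": 0,"ax": 0,"ay": 0,"az": 0},
    {"jaw": 0,"tx": 0.036,"ty": 0.175,"tz": 0,"ax": 0,"ay": 0,"az": 0},
    {"jaw": 0,"tx": 0.045,"ty": 0.22,"tz": 0,"ax": 0,"ay": 0,"az": 0},
    {"jaw": 0,"tx": 0.054,"ty": 0.265,"tz": 0,"ax": 0,"ay": 0,"az": 0},
    {"jaw": 0,"tx": 0.062,"ty": 0.305,"tz": 0,"ax": 0,"ay": 0,"az": 0},
  ],
)

```text
time: 10.75
tool_pos: [0.5115, 0.1933, 0.1741]
ee_rot: [3.14, -0.0, 2.858]
wrist_force: [0.9, -0.5, -2.4]
width: 0.024
```

Run:
```python
from h import *
o=get_obs();print(o["tool_pos"],o["ee_rot"]);go([.5185,.273,.175],163.67)
```

```text
[0.51146178 0.19328505 0.1740571 ] [ 3.13982799e+00 -3.87955286e-04  2.85835410e+00]
t 10.75 txyz [ 0.0155  0.0785 -0.0008] a [ 0.0018 -0.0004  0.0018]
```

Emit:
step_arm(
  steps=[
    {"jaw": 0,"tx": 0.006,"ty": 0.03,"tz": 0,"ax": 0.002,"ay": 0,"az": 0.002},
    {"jaw": 0,"tx": 0.011,"ty": 0.056,"tz": 0,"ax": 0.002,"ay": 0,"az": 0.002},
    {"jaw": 0,"tx": 0.0145,"ty": 0.072,"tz": 0,"ax": 0.002,"ay": 0,"az": 0.002},
    {"jaw": 0,"tx": 0.0155,"ty": 0.0785,"tz": 0,"ax": 0.002,"ay": 0,"az": 0.002},
    {"jaw": 0,"tx": 0.0155,"ty": 0.0785,"tz": 0,"ax": 0.002,"ay": 0,"az": 0.002},
    {"jaw": 0,"tx": 0.0155,"ty": 0.0785,"tz": 0,"ax": 0.002,"ay": 0,"az": 0.002},
    {"jaw": 0,"tx": 0.0155,"ty": 0.0785,"tz": 0,"ax": 0.002,"ay": 0,"az": 0.002},
  ],
)

```text
time: 11.45
tool_pos: [0.5187, 0.2718, 0.1743]
ee_rot: [-3.141, -0.0, 2.855]
wrist_force: [0.4, 0.3, -2.2]
width: 0.0237
```

Run:
```python
from h import *
o=get_obs();print(o["tool_pos"],o["ee_rot"]);go([.5185,.273,.0312],163.67)
```

```text
[0.51866435 0.27179567 0.17433589] [-3.14103287e+00 -2.14094364e-04  2.85466093e+00]
t 11.45 txyz [0.0005 0.0012 0.1431] a [-0.0006 -0.0002 -0.0019]
```

Emit:
step_arm(
  steps=[
    {"jaw": 0,"tx": 0.0005,"ty": 0.001,"tz": 0.03,"ax": 0,"ay": 0,"az": -0.002},
    {"jaw": 0,"tx": 0.0005,"ty": 0.001,"tz": 0.065,"ax": 0,"ay": 0,"az": -0.002},
    {"jaw": 0,"tx": 0.0005,"ty": 0.001,"tz": 0.095,"ax": 0,"ay": 0,"az": -0.002},
    {"jaw": 0,"tx": 0.0005,"ty": 0.001,"tz": 0.118,"ax": 0,"ay": 0,"az": -0.002},
    {"jaw": 0,"tx": 0.0005,"ty": 0.001,"tz": 0.13,"ax": 0,"ay": 0,"az": -0.002},
    {"jaw": 0,"tx": 0.0005,"ty": 0.001,"tz": 0.138,"ax": 0,"ay": 0,"az": -0.002},
    {"jaw": 0,"tx": 0.0005,"ty": 0.001,"tz": 0.142,"ax": 0,"ay": 0,"az": -0.002},
    {"jaw": 0,"tx": 0.0005,"ty": 0.001,"tz": 0.142,"ax": 0,"ay": 0,"az": -0.002},
  ],
)

```text
time: 12.25
tool_pos: [0.5189, 0.2728, 0.033]
ee_rot: [3.142, 0.001, 2.856]
wrist_force: [-0.9, 0.6, -1.5]
width: 0.0238
```

Now I lower the last 2 mm and open.

Emit:
step_arm(
  steps=[
    {"jaw": 0,"tx": 0,"ty": 0,"tz": 0.002,"ax": 0,"ay": 0,"az": 0},
    {"jaw": 0,"tx": 0,"ty": 0,"tz": 0.002,"ax": 0,"ay": 0,"az": 0},
    {"jaw": 1,"tx": 0,"ty": 0,"tz": 0.002,"ax": 0,"ay": 0,"az": 0},
    {"jaw": 1,"tx": 0,"ty": 0,"tz": 0.002,"ax": 0,"ay": 0,"az": 0},
    {"jaw": 1,"tx": 0,"ty": 0,"tz": 0.002,"ax": 0,"ay": 0,"az": 0},
    {"jaw": 1,"tx": 0,"ty": 0,"tz": 0.002,"ax": 0,"ay": 0,"az": 0},
    {"jaw": 1,"tx": 0,"ty": 0,"tz": 0.002,"ax": 0,"ay": 0,"az": 0},
    {"jaw": 1,"tx": 0,"ty": 0,"tz": 0.002,"ax": 0,"ay": 0,"az": 0},
  ],
)

```text
time: 13.05
tool_pos: [0.519, 0.2728, 0.031]
ee_rot: [3.141, 0.001, 2.856]
wrist_force: [0.6, 0.3, 0.3]
width: 0.0686
```

Emit:
step_arm(
  steps=[
    {"jaw": 1,"tx": 0,"ty": 0,"tz": -0.02,"ax": 0,"ay": 0,"az": 0},
    {"jaw": 1,"tx": 0,"ty": 0,"tz": -0.06,"ax": 0,"ay": 0,"az": 0},
    {"jaw": 1,"tx": 0,"ty": 0,"tz": -0.1,"ax": 0,"ay": 0,"az": 0},
    {"jaw": 1,"tx": 0,"ty": 0,"tz": -0.14,"ax": 0,"ay": 0,"az": 0},
    {"jaw": 1,"tx": 0,"ty": 0,"tz": -0.17,"ax": 0,"ay": 0,"az": 0},
    {"jaw": 1,"tx": 0,"ty": 0,"tz": -0.17,"ax": 0,"ay": 0,"az": 0},
    {"jaw": 1,"tx": 0,"ty": 0,"tz": -0.17,"ax": 0,"ay": 0,"az": 0},
  ],
)

```text
time: 13.75
tool_pos: [0.519, 0.2729, 0.2014]
ee_rot: [3.141, 0.002, 2.856]
wrist_force: [-0.4, 0.3, -0.1]
width: 0.0938
```

Run:
```python
from h import *
o=get_obs();print(o["tool_pos"],o["ee_rot"],o["joint_positions"])
c=camera_model("wrist");p,d=snapshot("wrist");W=cloud(d,c);z=W[...,2];cv2.imwrite("pics/w3.png",p[:,:,::-1])
m=(z>.048)&(z<.06)&(np.abs(W[...,:2]-[.515,.273]).max(-1)<.2);m[310:]=0
Q=W[m];print(cv2.minAreaRect(Q[:,:2].astype(np.float32)),np.percentile(Q[:,2],[5,50,95]))
for n in("scene","side"):
    p,d=snapshot(n);W=cloud(d,camera_model(n))
    r=silhouettes(n,"wand_grip")[0];Q=W[r["pixels"]&(d>0)];Q=Q[Q[:,2]>.045];print(n,cv2.minAreaRect(Q[:,:2].astype(np.float32)),np.median(Q[:,2]))
# post0 pose
C=np.array([.565,-.087]);a=np.radians(-16.8);P=C+.105*np.array([np.cos(a),np.sin(a)]);print(P);go([*P,.2],73.2)
```

```text
[0.51903547 0.27291519 0.20136418] [3.14064561e+00 1.68183059e-03 2.85639730e+00] [ 3.87594511e-01  1.69547703e-01  1.30295004e+00 -3.08833146e-04
  1.66718940e+00 -8.98037276e-01]
((0.5290062427520752, 0.2725640535354614), (0.04227561131119728, 0.2616574764251709), 72.89661407470703) [0.04895211 0.05307568 0.05486749]
scene ((0.5520475506782532, 0.27863508462905884), (0.06640966236591339, 0.2625538110733032), 70.69639587402344) 0.05248118947805536
side ((0.5395830869674683, 0.28721943497657776), (0.07465650141239166, 0.2801331579685211), 71.43218231201172) 0.051756192396397616
[ 0.66551855 -0.11734834]
t 14.0 txyz [-0.2513 -0.3325 -0.0012] a [-3.9000e-03 -1.0000e-04  1.5787e+00]
```

View pics/w3.png

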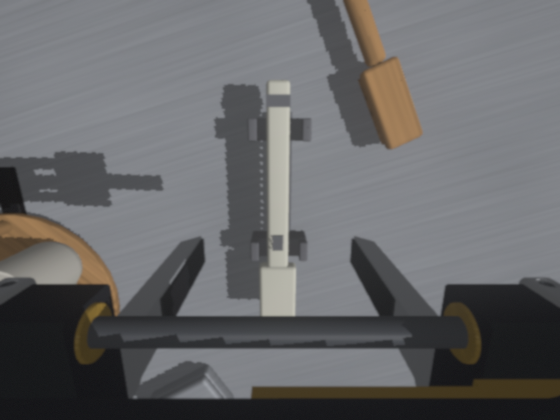

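The wand lies in both saddles again, with its tail at (279,84), as before. Next I go to above post0.

Emit:
step_arm(
  steps=[
    {"jaw": 1,"tx": -0.251,"ty": -0.332,"tz": 0,"ax": 0,"ay": 0,"az": 1.58},
    {"jaw": 1,"tx": -0.251,"ty": -0.332,"tz": 0,"ax": 0,"ay": 0,"az": 1.58},
    {"jaw": 1,"tx": -0.251,"ty": -0.332,"tz": 0,"ax": 0,"ay": 0,"az": 1.58},
    {"jaw": 1,"tx": -0.251,"ty": -0.332,"tz": 0,"ax": 0,"ay": 0,"az": 1.58},
    {"jaw": 1,"tx": -0.251,"ty": -0.332,"tz": 0,"ax": 0,"ay": 0,"az": 1.58},
    {"jaw": 1,"tx": -0.251,"ty": -0.332,"tz": 0,"ax": 0,"ay": 0,"az": 1.58},
    {"jaw": 1,"tx": -0.251,"ty": -0.332,"tz": 0,"ax": 0,"ay": 0,"az": 1.58},
    {"jaw": 1,"tx": -0.251,"ty": -0.332,"tz": 0,"ax": 0,"ay": 0,"az": 1.58},
  ],
)

```text
time: 14.8
tool_pos: [0.6597, -0.1034, 0.1975]
ee_rot: [-3.137, 0.001, 1.65]
wrist_force: [0.7, 0.3, -0.5]
width: 0.0944
```

Run:
```python
from h import *
o=get_obs();print(o["tool_pos"],o["ee_rot"]);go([.6655,-.1175,.2],73.2)
```

```text
[ 0.65968655 -0.10341013  0.19752386] [-3.13749654e+00  8.18437455e-04  1.65010255e+00]
t 14.8 txyz [-0.0145  0.0047 -0.0025] a [-0.0039  0.0016  0.3725]
```

Emit:
step_arm(
  steps=[
    {"jaw": 1,"tx": -0.0145,"ty": 0.0045,"tz": -0.0025,"ax": -0.004,"ay": 0.002,"az": 0.372},
    {"jaw": 1,"tx": -0.0145,"ty": 0.0045,"tz": -0.0025,"ax": -0.004,"ay": 0.002,"az": 0.372},
    {"jaw": 1,"tx": -0.0145,"ty": 0.0045,"tz": -0.0025,"ax": -0.004,"ay": 0.002,"az": 0.372},
    {"jaw": 1,"tx": -0.0145,"ty": 0.0045,"tz": -0.0025,"ax": -0.004,"ay": 0.002,"az": 0.372},
    {"jaw": 1,"tx": -0.0145,"ty": 0.0045,"tz": -0.0025,"ax": -0.004,"ay": 0.002,"az": 0.372},
  ],
)

```text
time: 15.3
tool_pos: [0.665, -0.1174, 0.199]
ee_rot: [-3.14, -0.0, 1.28]
wrist_force: [-0.7, -0.2, 0.4]
width: 0.0941
```

Run:
```python
from h import *
o=get_obs();print(o["tool_pos"],o["ee_rot"],o["joint_positions"])
c=camera_model("wrist");p,d=snapshot("wrist");W=cloud(d,c);z=W[...,2];cv2.imwrite("pics/w4.png",p[:,:,::-1])
m=((z>.097)&(z<.112)).astype(np.uint8);k,l,st,ce=cv2.connectedComponentsWithStats(m)
for i in range(1,k):
    if st[i,4]>60: Q=W[l==i];print(st[i],Q.mean(0).round(4),[x.round(4) for x in circ(Q[:,:2])])
```

```text
[ 0.66501789 -0.11739141  0.19899628] [-3.13988486e+00 -3.76814361e-04  1.27992299e+00] [-2.58856386e-01  3.75009242e-01  1.05341878e+00  4.35804367e-04
  1.71485947e+00  3.20788260e-02]
[144  82  22  20 343] [0.5967 0.0125 0.1039] [array([0.5964, 0.0127]), np.float64(0.0057)]
[  54  112   85   79 2027] [ 0.5274 -0.0175  0.1049] [array([ 0.53  , -0.0192]), np.float64(0.0317)]
[215 143  18  18 240] [ 0.6346 -0.0501  0.0985] [array([ 0.6346, -0.0501]), np.float64(0.0055)]
[ 44 203  22  18 302] [ 0.4676 -0.0576  0.1034] [array([ 0.4666, -0.0577]), np.float64(0.0059)]
[271 203  17  17 238] [ 0.6669 -0.116   0.104 ] [array([ 0.6668, -0.1163]), np.float64(0.0057)]
[ 196  232   67   68 1169] [ 0.6066 -0.1587  0.105 ] [array([ 0.6041, -0.1549]), np.float64(0.0316)]
[393 362  18  25 140] [ 0.7434 -0.3243  0.1061] [array([ 0.746 , -0.3341]), np.float64(0.0118)]
[335 379  53   8 298] [ 0.6973 -0.3316  0.1012] [array([ 0.6855, -0.3751]), np.float64(0.0472)]
```

View pics/w4.png

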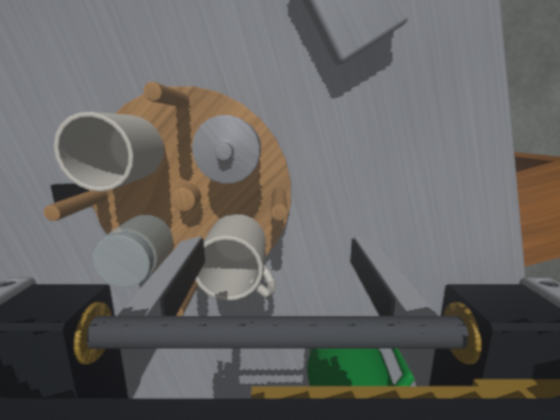

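Post0's top is at (279,210) in the picture, which measures (0.667,-0.116). It fits centre (0.567,-0.087) and a radius of 104 mm. I descend with the jaws half open, the jaw axis radial.

Run:
```python
from h import *
go([.667,-.1162,.079],73.7)
```

```text
t 15.35 txyz [0.0015 0.0017 0.1203] a [-0.0013 -0.0004 -0.0065]
```

Emit:
step_arm(
  steps=[
    {"jaw": 0.6,"tx": 0.0015,"ty": 0.0015,"tz": 0,"ax": 0,"ay": 0,"az": -0.006},
    {"jaw": 0.6,"tx": 0.0015,"ty": 0.0015,"tz": 0.015,"ax": 0,"ay": 0,"az": -0.006},
    {"jaw": 0.6,"tx": 0.0015,"ty": 0.0015,"tz": 0.035,"ax": 0,"ay": 0,"az": -0.006},
    {"jaw": 0.6,"tx": 0.0015,"ty": 0.0015,"tz": 0.06,"ax": 0,"ay": 0,"az": -0.006},
    {"jaw": 0.6,"tx": 0.0015,"ty": 0.0015,"tz": 0.085,"ax": 0,"ay": 0,"az": -0.006},
    {"jaw": 0.6,"tx": 0.0015,"ty": 0.0015,"tz": 0.108,"ax": 0,"ay": 0,"az": -0.006},
    {"jaw": 0.6,"tx": 0.0015,"ty": 0.0015,"tz": 0.12,"ax": 0,"ay": 0,"az": -0.006},
    {"jaw": 0.6,"tx": 0.0015,"ty": 0.0015,"tz": 0.12,"ax": 0,"ay": 0,"az": -0.006},
  ],
)

```text
time: 16.15
tool_pos: [0.665, -0.1155, 0.0757]
ee_rot: [-3.134, -0.0, 1.286]
wrist_force: [-0.4, -0.4, 0.9]
width: 0.0562
```

Emit:
step_arm(
  steps=[
    {"jaw": 0,"tx": 0,"ty": 0,"tz": 0,"ax": 0,"ay": 0,"az": 0},
    {"jaw": 0,"tx": 0,"ty": 0,"tz": 0,"ax": 0,"ay": 0,"az": 0},
    {"jaw": 0,"tx": 0,"ty": 0,"tz": 0,"ax": 0,"ay": 0,"az": 0},
    {"jaw": 0,"tx": 0,"ty": 0,"tz": 0,"ax": 0,"ay": 0,"az": 0},
    {"jaw": 0,"tx": 0,"ty": 0,"tz": 0,"ax": 0,"ay": 0,"az": 0},
    {"jaw": 0,"tx": 0,"ty": 0,"tz": 0,"ax": 0,"ay": 0,"az": 0},
    {"jaw": 0,"tx": 0,"ty": 0,"tz": 0,"ax": 0,"ay": 0,"az": 0},
    {"jaw": 0,"tx": 0,"ty": 0,"tz": 0,"ax": 0,"ay": 0,"az": 0},
  ],
)

```text
time: 16.95
tool_pos: [0.6667, -0.116, 0.0765]
ee_rot: [-3.139, -0.0, 1.286]
wrist_force: [5.2, -1.1, -1.4]
width: 0.0158
```

```bash
cat >> h.py <<'E'
def arc(phi0,step,n,dyaw,C=np.array([.567,-.087]),r=.1045,z=.079):
    "rows along the circle: post angle phi0-step*k (deg), yaw follows; dyaw = yaw - post angle"
    o=get_obs();R0=R.from_euler("xyz",o["ee_rot"]);print(o["time"],o["tool_pos"].round(4),o["wrist_force"].round(1),o["width"].round(4),o["joint_positions"].round(2))
    d=o["tool_pos"][:2]-C;print("now r",np.hypot(*d).round(4),"ang",np.degrees(np.arctan2(d[1],d[0])).round(1))
    for k in range(1,n+1):
        a=np.radians(phi0-step*k);T=R.from_euler("xyz",[np.pi,0,a+np.radians(dyaw)])
        t=R0.inv().apply(np.array([*(C+r*np.array([np.cos(a),np.sin(a)])),z])-o["tool_pos"]);w=(R0.inv()*T).as_rotvec()
        print(k,"%.4f %.4f %.4f | %.3f %.3f %.3f"%(*t,*w))
E
python3 -c "
from h import *
arc(-16.3,4,8,90)"
```

```text
Traceback (most recent call last):
  File "h.py", line 16, in arc
    o=get_obs();R0=R.from_euler("xyz",o["ee_rot"]);print(o["time"],o["tool_pos"].round(4),o["wrist_force"].round(1),o["width"].round(4),o["joint_positions"].round(2))
                                                                                                                    ^^^^^^^^^^^^^^^^
AttributeError: 'float' object has no attribute 'round'
```

```bash
sed -i 's/o\["width"\].round(4)/round(o["width"],4)/' h.py; python3 -c "
from h import *
arc(-16.3,4,8,90,r=.105,z=.077)"
```

```text
16.95 [ 0.6667 -0.116   0.0765] [ 5.2 -1.1 -1.4] 0.0158 [-0.26  0.43  1.23  0.    1.49  0.03]
now r 0.1039 ang -16.2
1 -0.0074 0.0009 -0.0005 | -0.003 -0.000 0.070
2 -0.0147 0.0001 -0.0005 | -0.003 -0.000 0.140
3 -0.0220 -0.0012 -0.0005 | -0.003 -0.000 0.209
4 -0.0291 -0.0029 -0.0005 | -0.003 0.000 0.279
5 -0.0360 -0.0052 -0.0005 | -0.003 0.000 0.349
6 -0.0428 -0.0079 -0.0005 | -0.003 0.000 0.419
7 -0.0494 -0.0112 -0.0005 | -0.003 0.000 0.489
8 -0.0558 -0.0148 -0.0005 | -0.003 0.000 0.558
```

Emit:
step_arm(
  steps=[
    {"jaw": 0,"tx": -0.0037,"ty": 0.001,"tz": 0,"ax": 0,"ay": 0,"az": 0.035},
    {"jaw": 0,"tx": -0.011,"ty": 0.0005,"tz": 0,"ax": 0,"ay": 0,"az": 0.105},
    {"jaw": 0,"tx": -0.0183,"ty": -0.0005,"tz": 0,"ax": 0,"ay": 0,"az": 0.175},
    {"jaw": 0,"tx": -0.0255,"ty": -0.002,"tz": 0,"ax": 0,"ay": 0,"az": 0.244},
    {"jaw": 0,"tx": -0.0325,"ty": -0.004,"tz": 0,"ax": 0,"ay": 0,"az": 0.314},
    {"jaw": 0,"tx": -0.0394,"ty": -0.0065,"tz": 0,"ax": 0,"ay": 0,"az": 0.384},
    {"jaw": 0,"tx": -0.0461,"ty": -0.0095,"tz": 0,"ax": 0,"ay": 0,"az": 0.454},
    {"jaw": 0,"tx": -0.0526,"ty": -0.013,"tz": 0,"ax": 0,"ay": 0,"az": 0.524},
  ],
)

```text
time: 17.75
tool_pos: [0.6388, -0.163, 0.0765]
ee_rot: [-3.138, 0.001, 0.758]
wrist_force: [-0.0, 1.0, 0.7]
width: 0.0153
```

```bash
python3 -c "
from h import *
arc(-46,4,8,90,r=.105,z=.077)"
```

```text
17.75 [ 0.6388 -0.163   0.0765] [-0.   1.   0.7] 0.0153 [-0.34  0.39  1.28  0.    1.48  0.48]
now r 0.1045 ang -46.7
1 -0.0061 0.0003 -0.0005 | -0.004 0.002 0.060
2 -0.0134 -0.0004 -0.0005 | -0.004 0.002 0.130
3 -0.0207 -0.0016 -0.0005 | -0.004 0.002 0.200
4 -0.0278 -0.0033 -0.0005 | -0.003 0.002 0.269
5 -0.0348 -0.0055 -0.0005 | -0.003 0.002 0.339
6 -0.0416 -0.0082 -0.0005 | -0.003 0.002 0.409
7 -0.0482 -0.0113 -0.0004 | -0.003 0.002 0.479
8 -0.0546 -0.0149 -0.0004 | -0.003 0.002 0.549
```

Emit:
step_arm(
  steps=[
    {"jaw": 0,"tx": -0.006,"ty": 0.0005,"tz": 0,"ax": 0,"ay": 0,"az": 0.06},
    {"jaw": 0,"tx": -0.0134,"ty": -0.0004,"tz": 0,"ax": 0,"ay": 0,"az": 0.13},
    {"jaw": 0,"tx": -0.0207,"ty": -0.0016,"tz": 0,"ax": 0,"ay": 0,"az": 0.2},
    {"jaw": 0,"tx": -0.0278,"ty": -0.0033,"tz": 0,"ax": 0,"ay": 0,"az": 0.269},
    {"jaw": 0,"tx": -0.0348,"ty": -0.0055,"tz": 0,"ax": 0,"ay": 0,"az": 0.339},
    {"jaw": 0,"tx": -0.0416,"ty": -0.0082,"tz": 0,"ax": 0,"ay": 0,"az": 0.409},
    {"jaw": 0,"tx": -0.0482,"ty": -0.0113,"tz": 0,"ax": 0,"ay": 0,"az": 0.479},
    {"jaw": 0,"tx": -0.0546,"ty": -0.0149,"tz": 0,"ax": 0,"ay": 0,"az": 0.549},
  ],
)

```text
time: 18.55
tool_pos: [0.5881, -0.1903, 0.0765]
ee_rot: [-3.139, 0.004, 0.205]
wrist_force: [0.6, -0.7, -0.1]
width: 0.0156
```

```bash
python3 -c "
from h import *
arc(-78,4,8,90,r=.105,z=.077)"
```

```text
18.55 [ 0.5881 -0.1903  0.0765] [ 0.6 -0.7 -0.1] 0.0156 [-0.4   0.3   1.39 -0.    1.45  0.96]
now r 0.1054 ang -78.4
1 -0.0065 -0.0006 -0.0005 | -0.002 0.004 0.065
2 -0.0138 -0.0013 -0.0005 | -0.002 0.004 0.135
3 -0.0210 -0.0026 -0.0004 | -0.002 0.004 0.205
4 -0.0282 -0.0043 -0.0004 | -0.002 0.004 0.274
5 -0.0351 -0.0066 -0.0004 | -0.002 0.004 0.344
6 -0.0419 -0.0093 -0.0003 | -0.001 0.005 0.414
7 -0.0486 -0.0124 -0.0003 | -0.001 0.005 0.484
8 -0.0549 -0.0161 -0.0003 | -0.001 0.005 0.554
```

Emit:
step_arm(
  steps=[
    {"jaw": 0,"tx": -0.0065,"ty": -0.0003,"tz": 0,"ax": 0,"ay": 0.004,"az": 0.065},
    {"jaw": 0,"tx": -0.0138,"ty": -0.001,"tz": 0,"ax": 0,"ay": 0.004,"az": 0.135},
    {"jaw": 0,"tx": -0.021,"ty": -0.0024,"tz": 0,"ax": 0,"ay": 0.004,"az": 0.205},
    {"jaw": 0,"tx": -0.0282,"ty": -0.0043,"tz": 0,"ax": 0,"ay": 0.004,"az": 0.274},
    {"jaw": 0,"tx": -0.0351,"ty": -0.0066,"tz": 0,"ax": 0,"ay": 0.004,"az": 0.344},
    {"jaw": 0,"tx": -0.0419,"ty": -0.0093,"tz": 0,"ax": 0,"ay": 0.004,"az": 0.414},
    {"jaw": 0,"tx": -0.0486,"ty": -0.0124,"tz": 0,"ax": 0,"ay": 0.004,"az": 0.484},
    {"jaw": 0,"tx": -0.0549,"ty": -0.0161,"tz": 0,"ax": 0,"ay": 0.004,"az": 0.554},
  ],
)

```text
time: 19.35
tool_pos: [0.5299, -0.1864, 0.0764]
ee_rot: [3.141, 0.002, -0.354]
wrist_force: [-0.1, -2.9, -2.1]
width: 0.0156
```

```bash
python3 -c "
from h import *
arc(-110,4,8,90,r=.105,z=.077)"
```

```text
19.35 [ 0.5299 -0.1864  0.0764] [-0.1 -2.9 -2.1] 0.0156 [-0.44  0.18  1.54 -0.    1.42  1.49]
now r 0.1061 ang -110.5
1 -0.0065 -0.0013 -0.0005 | 0.001 0.002 0.065
2 -0.0138 -0.0021 -0.0005 | 0.001 0.002 0.134
3 -0.0210 -0.0033 -0.0005 | 0.001 0.002 0.204
4 -0.0281 -0.0050 -0.0005 | 0.001 0.002 0.274
5 -0.0351 -0.0073 -0.0005 | 0.001 0.002 0.344
6 -0.0419 -0.0100 -0.0005 | 0.001 0.002 0.414
7 -0.0485 -0.0132 -0.0005 | 0.001 0.002 0.483
8 -0.0549 -0.0168 -0.0004 | 0.001 0.002 0.553
```

Emit:
step_arm(
  steps=[
    {"jaw": 0,"tx": -0.0065,"ty": -0.0013,"tz": 0,"ax": 0,"ay": 0.002,"az": 0.065},
    {"jaw": 0,"tx": -0.0138,"ty": -0.0021,"tz": 0,"ax": 0,"ay": 0.002,"az": 0.134},
    {"jaw": 0,"tx": -0.021,"ty": -0.0033,"tz": 0,"ax": 0,"ay": 0.002,"az": 0.204},
    {"jaw": 0,"tx": -0.0281,"ty": -0.005,"tz": 0,"ax": 0,"ay": 0.002,"az": 0.274},
    {"jaw": 0,"tx": -0.0351,"ty": -0.0073,"tz": 0,"ax": 0,"ay": 0.002,"az": 0.344},
    {"jaw": 0,"tx": -0.0419,"ty": -0.01,"tz": 0,"ax": 0,"ay": 0.002,"az": 0.414},
    {"jaw": 0,"tx": -0.0485,"ty": -0.0132,"tz": 0,"ax": 0,"ay": 0.002,"az": 0.483},
    {"jaw": 0,"tx": -0.0549,"ty": -0.0168,"tz": 0,"ax": 0,"ay": 0.002,"az": 0.553},
  ],
)

```text
time: 20.15
tool_pos: [0.4828, -0.1523, 0.0764]
ee_rot: [3.138, 0.0, -0.912]
wrist_force: [-1.1, -1.9, 0.2]
width: 0.0155
```

Run:
```python
from h import *
arc(-142,4.5,2,90,r=.105,z=.077)
C=np.array([.565,-.087])
for n in("scene","side","wrist"):
    c=camera_model(n);p,d=snapshot(n);W=cloud(d,c);z=W[...,2];rr=np.linalg.norm(W[...,:2]-C,axis=-1)
    cv2.imwrite(f"pics/{n}5.png",p[:,:,::-1])
    k,l,st,ce=cv2.connectedComponentsWithStats(((abs(z-.106)<.007)&(rr<.16)).astype(np.uint8))
    for i in range(1,k):
        if st[i,4]>60: Q=W[l==i];print(n,st[i],Q.mean(0).round(3),[x.round(4) for x in circ(Q[:,:2])])
    t=(p.max(-1)<60)&(rr>.115)&(rr<.19)&(abs(z-.008)<.01)&(W[...,0]<.47)&(W[...,1]>-.08);Q=W[t]
    if t.sum()>30: print(n,"tongue",t.sum(),Q.mean(0).round(4),cv2.minAreaRect(Q[:,:2].astype(np.float32)))
a=cv2.imread("pics/scene5.png")[140:270,190:370];b=cv2.imread("pics/side5.png")[130:260,220:400];w=cv2.imread("pics/wrist5.png")
cv2.imwrite("pics/b5.png",np.hstack([cv2.resize(np.vstack([a,b]),(415,600)),cv2.resize(w,(385,600))]))
```

```text
20.15 [ 0.4828 -0.1523  0.0764] [-1.1 -1.9  0.2] 0.0155 [-0.42  0.06  1.67 -0.    1.41  2.07]
now r 0.1065 ang -142.2
1 -0.0079 -0.0018 -0.0006 | 0.004 0.000 0.074
2 -0.0161 -0.0027 -0.0006 | 0.004 0.000 0.152
scene [267 166  23  20 163] [ 0.491 -0.078  0.106] [array([ 0.4903, -0.0771]), np.float64(0.0318)]
scene [225 194  24  22 178] [ 0.645 -0.098  0.106] [array([ 0.6443, -0.0984]), np.float64(0.0318)]
scene tongue 75 [ 0.4165 -0.0477  0.0102] ((0.4195563793182373, -0.051358528435230255), (0.03263450413942337, 0.04584864526987076), 74.23619079589844)
side [281 159  21  17 124] [ 0.638 -0.096  0.105] [array([ 0.6387, -0.0979]), np.float64(0.0317)]
side [324 178  22  19 130] [ 0.484 -0.075  0.105] [array([ 0.4849, -0.0749]), np.float64(0.0319)]
side tongue 99 [ 0.4232 -0.046   0.0089] ((0.4235841929912567, -0.04573838412761688), (0.02617613598704338, 0.057712867856025696), 76.39102172851562)
wrist [  23   39   45   40 1352] [ 0.627 -0.172  0.104] [array([ 0.6274, -0.1716]), np.float64(0.0058)]
wrist [   0  128   26   99 1681] [ 0.616 -0.114  0.104] [array([ 0.6403, -0.0998]), np.float64(0.0308)]
wrist [ 238  256   80   36 1358] [ 0.485 -0.155  0.105] [array([ 0.4881, -0.1587]), np.float64(0.0123)]
wrist [128 349  22  38 575] [ 0.51  -0.057  0.105] [array([ 0.5016, -0.0658]), np.float64(0.0148)]
wrist tongue 185 [ 0.4043 -0.046   0.0097] ((0.40295782685279846, -0.046465225517749786), (0.016562175005674362, 0.015738867223262787), 52.13496398925781)
```

View pics/b5.png

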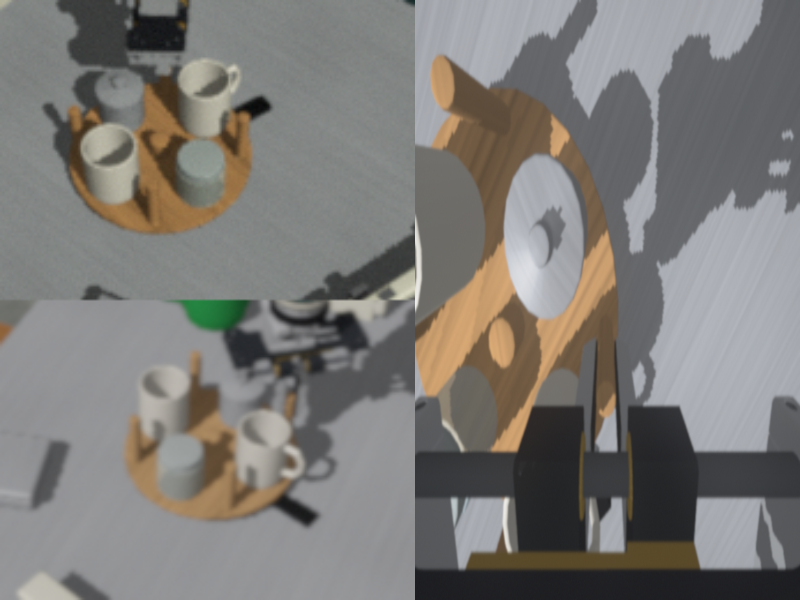

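The mug now stands at about 172° and the tongue at about 164.5°, visible at (255,108) and (295,510) in the composite. It needs about 7.5° more.

Emit:
step_arm(
  steps=[
    {"jaw": 0,"tx": -0.004,"ty": -0.0008,"tz": 0,"ax": 0.003,"ay": 0,"az": 0.037},
    {"jaw": 0,"tx": -0.008,"ty": -0.0015,"tz": 0,"ax": 0.003,"ay": 0,"az": 0.074},
    {"jaw": 0,"tx": -0.0115,"ty": -0.002,"tz": 0,"ax": 0.003,"ay": 0,"az": 0.107},
    {"jaw": 0,"tx": -0.0138,"ty": -0.0022,"tz": 0,"ax": 0.003,"ay": 0,"az": 0.129},
    {"jaw": 0,"tx": -0.0138,"ty": -0.0022,"tz": 0,"ax": 0.003,"ay": 0,"az": 0.129},
    {"jaw": 0,"tx": -0.0138,"ty": -0.0022,"tz": 0,"ax": 0.003,"ay": 0,"az": 0.129},
    {"jaw": 0,"tx": -0.0138,"ty": -0.0022,"tz": 0,"ax": 0.003,"ay": 0,"az": 0.129},
  ],
)

```text
time: 21.0
tool_pos: [0.475, -0.1407, 0.0764]
ee_rot: [3.138, 0.001, -1.036]
wrist_force: [-4.7, -3.1, 1.8]
width: 0.0153
```

Run:
```python
from h import *
arc(-149.6,1,0,90)
for n,C0 in(("scene",[.5673,-.0878]),("side",[.5618,-.0864])):
    C0=np.array(C0);c=camera_model(n);ms=[];A=[]
    K=c["intrinsics"];M=R.from_euler("xyz",c["orientation"]).as_matrix()
    for i in range(4):
        p,d=snapshot(n);W=cloud(d,c);z=W[...,2];rr=np.linalg.norm(W[...,:2]-C0,axis=-1)
        k,l,st,ce=cv2.connectedComponentsWithStats(((abs(z-.106)<.007)&(rr<.16)).astype(np.uint8))
        cs=sorted([circ(W[l==i][:,:2])[0] for i in range(1,k) if st[i,4]>90],key=lambda q:q[0])
        f=cs[-1]-cs[0];ms.append(np.degrees(np.arctan2(-f[1],-f[0]))%360)
        # tongue by intersecting pixel rays with z=.01
        v,u=np.indices(z.shape);D=np.stack([(u-K[0,2])/K[0,0],(v-K[1,2])/K[1,1],np.ones_like(z)],-1)@M.T
        P=c["origin"]+D*((.01-c["origin"][2])/D[...,2])[...,None];q=P[...,:2]-C0;r=np.hypot(*np.moveaxis(q,-1,0));an=np.degrees(np.arctan2(q[...,1],q[...,0]))
        t=(p.max(-1)<45)&(r>.13)&(r<.172)&(an>145)&(an<180);A.append((t.sum(),an[t].mean().round(2)))
    print(n,np.round(ms,1),len(cs),(cs[0]+cs[-1])/2,"tongue",A)
```

```text
21.0 [ 0.475  -0.1407  0.0764] [-4.7 -3.1  1.8] 0.0153 [-0.4   0.04  1.7  -0.    1.41  2.21]
now r 0.1065 ang -149.7
scene [164.6 164.6 164.5 164.6] 2 [ 0.56725497 -0.08778893] tongue [(np.int64(80), np.float64(164.59)), (np.int64(81), np.float64(164.54)), (np.int64(81), np.float64(164.54)), (np.int64(80), np.float64(164.7))]
side [164.4 164.5 164.5 164.6] 2 [ 0.56197084 -0.086443  ] tongue [(np.int64(62), np.float64(163.42)), (np.int64(62), np.float64(163.54)), (np.int64(62), np.float64(163.53)), (np.int64(62), np.float64(163.54))]
```

The mug is within about 1° of the tongue, roughly 1 mm. I settle, check the wand once more and hand in.

Emit:
step_arm(
  steps=[
    {"jaw": 0,"tx": 0,"ty": 0,"tz": 0,"ax": 0,"ay": 0,"az": 0},
    {"jaw": 0,"tx": 0,"ty": 0,"tz": 0,"ax": 0,"ay": 0,"az": 0},
    {"jaw": 0,"tx": 0,"ty": 0,"tz": 0,"ax": 0,"ay": 0,"az": 0},
    {"jaw": 0,"tx": 0,"ty": 0,"tz": 0,"ax": 0,"ay": 0,"az": 0},
    {"jaw": 0,"tx": 0,"ty": 0,"tz": 0,"ax": 0,"ay": 0,"az": 0},
  ],
)

```text
time: 21.9
tool_pos: [0.4751, -0.1409, 0.0764]
ee_rot: [3.138, 0.001, -1.036]
wrist_force: [-1.7, -3.0, -0.2]
width: 0.0156
```

Run:
```python
from h import *
C0=np.array([.5673,-.0878])
for n in("scene","side"):
    p,d=snapshot(n);W=cloud(d,camera_model(n));z=W[...,2];m=(z>.046)&(z<.066)&(np.abs(W[...,:2]-[.535,.265]).max(-1)<.17)
    rc=cv2.minAreaRect(W[m][:,:2].astype(np.float32));print(n,"wand",rc,np.median(z[m]))
    k,l,st,ce=cv2.connectedComponentsWithStats(((abs(z-.106)<.007)&(np.linalg.norm(W[...,:2]-C0,axis=-1)<.16)).astype(np.uint8))
    cs=sorted([circ(W[l==i][:,:2])[0] for i in range(1,k) if st[i,4]>90],key=lambda q:q[0]);f=cs[-1]-cs[0];print("mug",np.degrees(np.arctan2(-f[1],-f[0])))
for q in("soap_case","jug","brush"):
    r=silhouettes("side",q);print(q,[(x["rect"],np.median(W[x["pixels"]&(d>0)],0).round(3)) for x in r[:1]])
print(get_obs()["width"],get_obs()["wrist_force"],get_obs()["time"])
close_job()
```

```text
scene wand ((0.5395985841751099, 0.2689743638038635), (0.06524209678173065, 0.2800518572330475), 73.4615249633789) 0.05282532488236935
mug 164.60202821291483
side wand ((0.5337469577789307, 0.27129173278808594), (0.05650902912020683, 0.2790908217430115), 75.06806945800781) 0.051752630612771355
mug 164.74580053483132
soap_case [([214.0, 186.9, 242.6, 221.6], array([0.781, 0.07 , 0.034]))]
jug [([290.3, 100.2, 330.7, 141.9], array([ 0.679, -0.342,  0.085]))]
brush [([227.4, 247.4, 312.0, 314.6], array([0.54 , 0.27 , 0.051]))]
0.015454221165517756 [-1.49913336 -3.29945803 -1.05905806] 22.15
the job is handed in; nothing more can be done
```

I did every part of the task and handed the job in at 22 s of the 61 s allowed. Handing in reports no verdict, so what follows rests on my own measurements.

- **Wand:** I held the lamp level about 65–70 mm above the rim of the handled mug for more than 2.4 s, within about 4 mm sideways. I then laid the wand back where it came from, head the same way. The last pictures show it lying flat in both saddles, within a few mm of its first place.
- **Carousel:** I gripped post0 and turned the plate about 134° clockwise at about 0.7 rad/s. The fingers still hold the post, with a 15.5 mm opening on the 16 mm post.
- **Alignment:** The mug stands at 164.6–164.7° and the tongue measures 163.5–164.6°, so they differ by about 1–2 mm at the mug.
- **Soap case and jug:** Both are unmoved to within 2 mm.
- **Brush:** This last check failed, because the network picked out the wand instead. The arm never came near the brush, and it looked undisturbed in the wrist picture taken after I laid the wand back.
- **Camera disagreement:** The scene and side cameras differ by about 5 mm in x. I averaged the two or compared positions within one camera's picture.

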